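# Bed the bronze slide block and close the parts box

### The job

The lid will not go on the grey parts box because one of the two bronze slide blocks lies crosswise on top of the ledges, above the fill line. Bed that block lengthwise on the floor of the empty channel, lowering it rather than dropping it, then lower the lid onto the box so that it sits fully home, flat and square on the rim. Leave the block that is already in its channel where it is and do not disturb the other things on the bench.

Things in the scene. Friction and masses are not known exactly. Their poses are not given: they have to be found in the camera images.
- box: Fixed open grey steel box with black ledges, 128 (x) x 142 (y) x 56 mm high, walls 5; origin: centre of underside. Two channels along x, 38 wide, 118 long, centred at y = +33 and -33, floor at z = 6 mm. Ledges beside them: tops at z = 42. Dark fill line at 49. A bedded block's top is 10 mm below the ledges, 2 mm free along each long side, 29 mm beyond each end: lower it held by its ends.
- lid: Loose grey steel lid lying handle up on the bench, 0.26 kg. From below: plug 113 (x) x 127 (y) x 6 mm, 2.5 mm slack all round in the box mouth; plate 130 x 144 x 8; centred black rib handle 16 (x) x 70 (y) x 28 high (z = 14 to 42 mm). Origin at centre of the plug's underside. Fully home: origin 50 mm above the box's origin, lid x along box x (either way round).
- proud_block: Bronze block 60 (x) x 34 (y) x 26 mm high, dark oil grooves on top, 0.45 kg; origin at centre of underside. At the start it lies crosswise (its x along the box's y) on the ledges over the empty channel (either of the two), underside 42 mm above the box's origin, ends close to the box wall, long faces free. Identical to the other block, told apart by position.
- seated_block: Bronze block 60 (x) x 34 (y) x 26 mm high, dark oil grooves on top, 0.45 kg; origin at centre of underside. The twin that already lies lengthwise on the floor of the other channel (underside 6 mm above the box's origin).
- oil_can: Bystander: steel oil can, 68 mm diameter to 130 mm up, then a cone and thin spout to 270 mm, standing; origin at the centre of its underside.
- jar: Bystander: glass jar with steel cap, 68 mm diameter, 100 mm high, standing; origin at the centre of its underside.
- bushing: Bystander: slotted bronze bushing, 56 mm diameter, 48 mm high, standing; origin at the centre of its underside.
- spanner: Bystander: steel spanner 160 mm long lying flat along its own x, about 25 mm high at most; origin under its middle.
Things that resemble listed ones, but are neither listed nor needed, are in the scene too. What is shaped like the seated_block but green or purple is not meant.

How it is judged:
On the way:
1. the crosswise block lies lengthwise on the floor of the empty channel, released, the lid not yet on (z of proud_block in the frame of box below 0.009 m and x of proud_block in the frame of box between -0.033 and 0.033 m and y of proud_block in the frame of box between -0.04 and 0.04 m and angle between the x axis of proud_block and the x axis of box, either way round below 0.12 rad and angle between proud_block's own z axis and vertical below 0.06 rad and contact force between proud_block and the fingers below 0.1 N and horizontal distance between lid and box above 0.03 m), for 0.2 s.
At the end, for the whole second after the job is handed in: Both blocks flat and lengthwise on the channel floors (underside under 9 mm above box origin, yaw within 0.12 rad); lid home: origin 47 to 52.5 mm above box origin, within 4.5 mm of centre in x and y, square within 0.06 rad, level within 0.025 rad; released and at rest (z of each of proud_block, seated_block in the frame of box below 0.009 m and x of proud_block in the frame of box between -0.033 and 0.033 m and y of proud_block in the frame of box between -0.04 and 0.04 m and angle between the x axis of each of proud_block, seated_block and the x axis of box, either way round below 0.12 rad and angle between each of proud_block, seated_block's own z axis and vertical below 0.06 rad and x of seated_block in the frame of box between -0.033 and 0.033 m and y of seated_block in the frame of box between -0.04 and 0.04 m and z of lid in the frame of box between 0.047 and 0.0525 m and x of lid in the frame of box between -0.0045 and 0.0045 m and y of lid in the frame of box between -0.0045 and 0.0045 m and angle between the y axis of lid and the y axis of box, either way round below 0.06 rad and angle between lid's own z axis and vertical below 0.025 rad and linear speed of each of lid, proud_block below 0.01 m/s); the robot touches nothing.
It fails at once if the block is dropped into the channel (falls faster than 0.4 m/s inside the box) (z of proud_block in the frame of box below 0.04 m and horizontal distance between proud_block and box below 0.07 m and linear speed of proud_block above 0.4 m/s).
It fails at once if the lid is dropped on the box (faster than 0.4 m/s within 15 mm of home) (z of lid in the frame of box below 0.065 m and horizontal distance between lid and box below 0.05 m and linear speed of lid above 0.4 m/s).
It fails at once if the block already in its channel is lifted or shifted by more than 20 mm (distance of seated_block from where it was at the start of the episode above 0.02 m).
It fails at once if a bystander (oil can, jar, bushing or spanner) is moved more than 25 mm or tipped (distance of any of oil_can, jar, bushing, spanner from where it was at the start of the episode above 0.025 m or angle between any of oil_can, jar, bushing's own z axis and vertical above 0.35 rad).
It also fails if it takes over 72 s, if anything falls off the work surface, if the arm or the gripper's body presses on something with over 40 N, if the wrist force passes 120 N, or if a joint passes its speed limit or range.

### The arm

A 7-joint arm with a two-finger parallel gripper is mounted at the origin on the work surface. World frame = base frame: x ahead of the robot, y to its left, z up, the work surface at z = 0. Lengths are in m, angles in rad, forces in N, time in s.
With the tool pointing down it reaches from about 0.4 to 0.875 m from the base axis. Payload 6.5 kg.
Tool frame: the origin (TCP) lies midway between the tips of the shut fingers; the grasp point (between the pads) lies 19 mm behind it; z points along the fingers, y is the direction in which the jaws open and shut (so a half turn about z gives the same grasp; the last joint's range is limited). The gripper opens to 85 mm and grips with 20 to 120 N. Pads are 22 mm wide; open, the fingers measure 114 mm over their backs; the gripper's body (76 mm by 85 mm) begins 54 mm behind the grasp point. The pads swing forward as they close: fully open they stand 13 mm farther back than shut.
Start: joints at [-1.395, 0.536, -0.004, 1.538, 0.003, 1.067, -0.071], TCP at [0.156, 0.631, 0.231] pointing down, gripper open.
Joint ranges: [-2.7, 2.7], [-0.37, 2.16], [-1.27, 1.26], [0.24, 2.4], [-1.31, 4.45], [0.19, 1.91], [-2.76, 2.76]. Speed limits (rad/s): [2.39, 2.39, 3.14, 3.14, 3.14, 3.14, 3.14].

### API

Orientations are given as [roll, pitch, yaw] about the fixed x, y, z axes, in that order (R = Rz(yaw) Ry(pitch) Rx(roll)).
In Python, from station import env, imaging gives the robot as it stands.
- The arm moves only by the tool arm_command, never from a script. Its argument "moves" is a list of rows, each an object of numbers: "x", "y", "z": the shift along the tool's x, y, z in cm; "ax", "ay", "az": the turn, a rotation vector about the tool's x, y, z in rad. A call has exactly 5 rows; each row shifts and turns the commanded pose from where the row before left it, along the tool's axes as they then stand; what a row does not reach is not made up. A row lasts 1/8 s, in which the tool goes at most 62.5 mm and 10.7 degrees, less where a joint would pass 70% of its speed; a pose out of reach is approached as far as the arm can. A call is refused whole if a number of a shift passes 6.25 or a number of a turn 0.188, either way. A call with a gripper value outside its range is refused whole. "fingers" is the finger opening in cm, from 0 to 8.54, set as the call begins (left out, the last holds). The fingers move at their own pace and stop on an object; the grip force is fixed at half the most. Time passes only in rows, so rows that do not move let the fingers close, or fill a call up. It gives the time, the measured TCP pose, the force and the opening at its end, in the units of the state.
- env.observe(): the state, without advancing time (a new reading comes with each control period).
- imaging.capture(name): name is "scene" or "top" or "wrist"; returns a dict with "pixels" (384x512x3 uint8, blue, green, red), "depth" (384x512 float32, m along the optical axis (not along the pixel's ray), 0 where there is no reading), "fx", "fy", "cx", "cy" (pixels), "rvec" (rotation vector, rad) and "tvec" (3), from world to camera coordinates, as OpenCV has them. Camera axes: x right, y down, z forward; pixel columns grow to the right and rows downward; lengths in m; the calibration is good to about 2 mm. A picture is of the moment at which its call begins.
- env.hand_in(): hands the job in, once; it reports no verdict.
The state is a dict: "t": time; "joints": joint angles; "dq": joint speeds; "joint_torque": joint torques, N m; "tcp_pos": TCP position; "tcp_rot": TCP orientation; "wrist_force": force on the tool from outside, world axes, zero at the start; "torque": the same for the moment, N m; "gripper_width": finger opening in m.
Only numpy, scipy, OpenCV 4.12 (cv2) and the standard library are available. Lean on these libraries where they do the work, as an engineer would, in place of code of your own. Each camera call takes 0.05 s, during which the arm holds its last target.

## Working session

There is one attempt and no reset: what is moved stays moved. The work goes in short steps, Python scripts to look and compute and a tool call to move; the robot and the scene stay as the last step left them, time stands still between calls to the robot, and variables do not carry over. Pictures are saved under pics/ and viewed, and the job is handed in when it is done.

Besides the shell and the picture viewer there is one more tool, called as name(argument=value, ...), one argument or row to a line, values as JSON. arm_command: Moves the arm, as the interface text tells. Its arguments: {"type":"object","properties":{"moves":{"type":"array"},"fingers":{"type":"number"}},"required":["moves"]}

```bash
ls; mkdir -p pics
cat > h.py <<'E'
import numpy as np, cv2
from station import env, imaging
def cap(n):
    c=imaging.capture(n); R,_=cv2.Rodrigues(np.array(c['rvec'],float)); c['R']=R; c['t']=np.array(c['tvec'],float).ravel()
    return c
def cloud(c):
    d=c['depth']; v,u=np.mgrid[0:d.shape[0],0:d.shape[1]]
    P=np.stack([(u-c['cx'])/c['fx']*d,(v-c['cy'])/c['fy']*d,d],-1)
    W=(P-c['t'])@c['R']; W[d==0]=np.nan
    return W
def proj(c,p):
    q=np.asarray(p)@c['R'].T+c['t']; return np.stack([q[...,0]/q[...,2]*c['fx']+c['cx'],q[...,1]/q[...,2]*c['fy']+c['cy']],-1)
E
python3 - <<'E'
from h import *
for n in ['scene','top','wrist']:
    c=cap(n); cv2.imwrite(f'pics/{n}0.png',c['pixels']); np.savez(f'{n}0.npz',**{k:v for k,v in c.items()})
    print(n,-c['R'].T@c['t'])
print(env.observe())
E
```

```text
pics
scene [1.2106439  0.26292642 0.74526425]
top [0.41228531 0.0130359  1.09933646]
wrist [0.07322858 0.65225257 0.37171834]
{'t': 0.15, 'joints': array([-1.39520488,  0.53701268, -0.00444332,  1.53860215,  0.00260541,
        1.06730058, -0.07121494]), 'dq': array([-0.00016363, -0.00079699,  0.00102199, -0.00289434,  0.00028664,
        0.00034608, -0.00096024]), 'joint_torque': array([ 3.19497058e-04, -5.83785653e+01,  1.04926128e+00, -2.59348887e+01,
        1.25369689e-02,  6.59990619e-03,  8.08121484e-06]), 'tcp_pos': array([0.15553148, 0.63063749, 0.23061816]), 'tcp_rot': array([-3.14027953e+00,  1.01041529e-04,  2.89986431e+00]), 'wrist_force': array([-0.51803752,  0.18299245, -0.09363851]), 'torque': array([ 0.01752591, -0.01380139,  0.03490452]), 'gripper_width': 0.08524140338090358}
```

View pics/scene0.png

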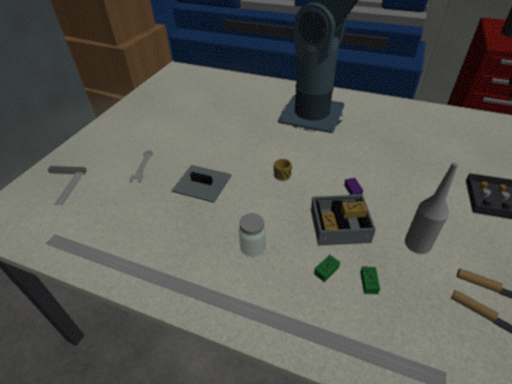

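View pics/top0.png

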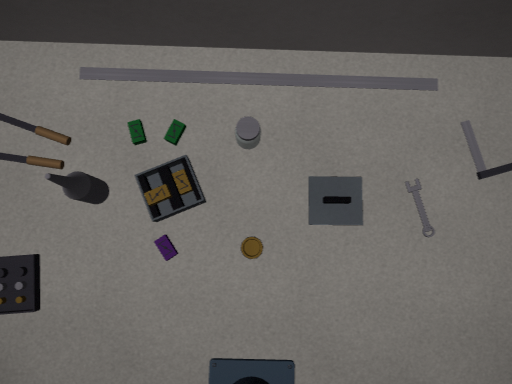

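View pics/wrist0.png

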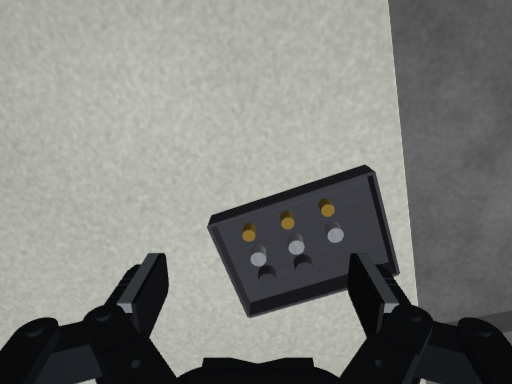

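The top image shows the box at about (170,188). The candidates are bronze blocks at (157,194) and (182,182), green blocks at (137,131) and (175,131), and a purple block at (166,247). The lid is at (336,200), can at (85,187), jar at (248,132), bushing at (252,247) and spanner at (420,208). Next I'll take a close crop with heights.

Run:
```python
from h import *
c=dict(np.load('top0.npz')); W=cloud(c); z=W[...,2]
print(c['fx'],c['cx'],c['cy'])
b=c['pixels'][145:230,125:215]; cv2.imwrite('pics/crop_top.png',cv2.resize(b,None,fx=6,fy=6,interpolation=cv2.INTER_CUBIC))
for n,(u,v) in dict(bA=(157,194),bB=(182,182),table=(300,300)).items():
    print(n,W[v,u], np.nanmedian(z[v-2:v+3,u-2:u+3]))
hsv=cv2.cvtColor(c['pixels'],cv2.COLOR_BGR2HSV)
m=((hsv[...,0]>8)&(hsv[...,0]<28)&(hsv[...,1]>110)).astype(np.uint8)
n,l,s,ce=cv2.connectedComponentsWithStats(m)
for i in range(1,n):
    if s[i,4]>60:
        p=W[l==i]; print(s[i],ce[i],np.nanmedian(p,0),np.nanpercentile(p[:,2],[5,95]))
cv2.imwrite('pics/zmap.png',cv2.resize((np.clip(np.nan_to_num(z[145:230,125:215]),0,.08)/.08*255).astype(np.uint8),None,fx=6,fy=6,interpolation=cv2.INTER_NEAREST))
```

```text
409.86104292557945 256.9272936603644 190.45957027328055
bA [0.52041642 0.24904424 0.07015403] 0.06786569389795442
bB [0.55748374 0.19381656 0.03492953] 0.032397727067678773
table [ 2.58967531e-01 -1.23648128e-01 -2.16425033e-05] 0.0005720209822255661
[ 35 126  36  18 276] [ 52.54710145 135.0615942 ] [0.6757023 0.5454994 0.0212992] [0.01332634 0.0256159 ]
[ 27 156  37  12 283] [ 44.77385159 161.83745583] [0.60246727 0.56134829 0.02164729] [0.01346546 0.02518343]
[171 169  22  26 302] [181.75827815 181.66887417] [0.5586044  0.19510772 0.03168493] [0.02162254 0.03627794]
[144 184  28  22 350] [157.62       194.61428571] [0.519701   0.24793122 0.06746827] [0.04664751 0.07091536]
[241 237  22  22 358] [251.34357542 247.37430168] [0.39301057 0.00816182 0.00695471] [0.00204337 0.04985957]
```

View pics/crop_top.png

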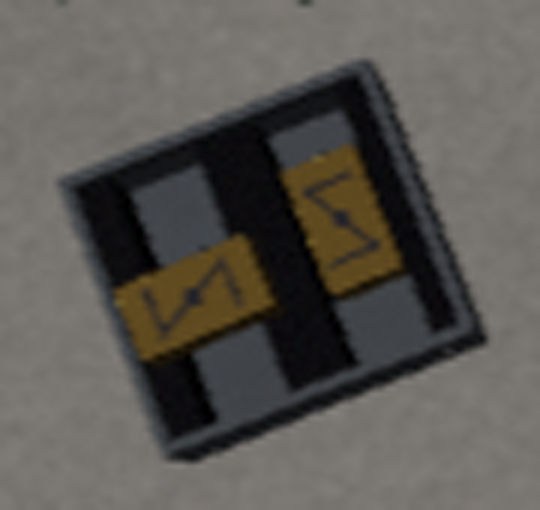

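View pics/zmap.png

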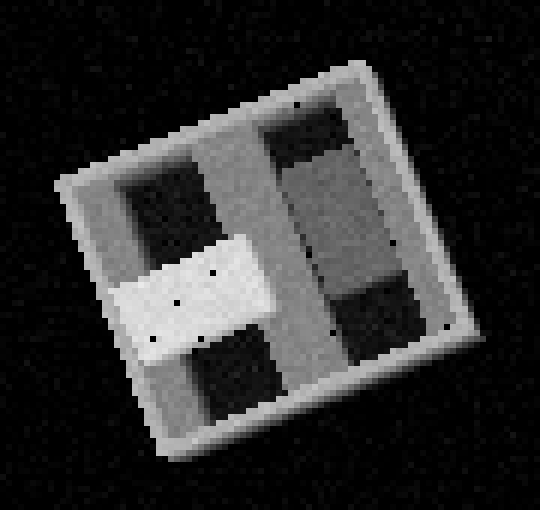

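Proud block confirmed: the bronze one at (157,194). Its top is at z≈0.068 and it lies crosswise. The one at (182,182) has its top at ≈0.032, so it is the seated block. Now I'll fit the poses.

```bash
cat >> h.py <<'E'
def rect(P):
    P=P[np.isfinite(P).all(1)]
    (cx,cy),(w,h),a=cv2.minAreaRect((P[:,:2]*1000).astype(np.float32))
    return np.array([cx,cy,w,h,a]).round(1)
def rotto(cur_yaw,tgt): # tool yaw delta modulo pi
    return (tgt-cur_yaw+np.pi/2)%np.pi-np.pi/2
E
python3 - <<'E'
from h import *
c=dict(np.load('top0.npz')); W=cloud(c); z=W[...,2]
def near(u0,v0,r): 
    m=np.zeros(z.shape,bool); m[v0-r:v0+r,u0-r:u0+r]=1; return m
m=near(170,188,45)&(z>.0495)&(z<.0615); print('rim',rect(W[m]), np.median(z[m]))
m=near(157,194,20)&(z>.0635); print('proud top',rect(W[m]),m.sum(),np.median(z[m]))
m=near(182,182,18)&(z>.025)&(z<.038); print('seated',rect(W[m]))
m=near(336,200,35)&(z>.008)&(z<.02); print('lid plate',rect(W[m]),np.median(z[m]))
m=near(336,200,35)&(z>.034); print('handle',rect(W[m]),np.median(z[m]))
m=near(85,187,45)&(z>.12); print('can',np.nanmedian(W[m],0),np.nanmax(z[m]),W[m][np.nanargmax(z[m])])
m=near(85,187,28)&(z>.11)&(z<.14); print('can ring',rect(W[m]))
m=near(248,130,20)&(z>.08); print('jar',rect(W[m]))
E
```

```text
rim [540.6 224.4 128.9 142.2  24.1] 0.055623543605668124
proud top [520.  250.9  34.3  60.1  25.5] 322 0.067954720993947
seated [563.5 196.6  96.5  79.5  17.9]
lid plate [ 523.5 -211.7  129.6  145.     0.9] 0.014349253370579374
handle [ 522.2 -211.    13.7   69.9    1.6] 0.04195886325787658
can [0.52673932 0.4182634  0.15513415] 0.2728856042196411 [0.52929829 0.42989744 0.2728856 ]
can ring [529.7 423.7  61.2  67.3  82.9]
jar [690.8  27.3  59.   55.5   1.1]
```

Measured in the world frame:
- **Box:** centre (0.5406, 0.2244), yaw 24.1°, 129×142 mm, rim at 0.0556.
- **Proud block:** (0.520, 0.251), which is box-frame (-8, 33) mm, top at 0.068.
- **Lid:** (0.523, -0.212), yaw about 1°.

All of these match the given sizes. I'll raise above the can's spout and go over.

arm_command(
  moves=[
    {"z": -6},
    {"z": -6},
    {"x": -4.9, "y": -3.1},
    {"x": -4.9, "y": -3.1},
    {"x": -4.9, "y": -3.1},
  ],
  fingers=8.54,
)

```text
$.moves[0]: bad value
```

arm_command(
  moves=[
    {"x": -4.9, "y": -3.1},
    {"x": -4.9, "y": -3.1},
    {"x": -4.9, "y": -3.1},
    {"x": -4.9, "y": -3.1},
    {"x": -4.9, "y": -3.1},
  ],
)

```text
$.moves[0]: bad value
```

arm_command(
  moves=[
    {"x": -4.9, "y": -3.1},
    {"az": -0.17},
    {"az": -0.17},
    {"az": -0.17},
    {"az": -0.17},
  ],
)

```text
$.moves[0]: bad value
```

arm_command(
  moves=[
    {"x": 0, "y": 0, "z": -6, "ax": 0, "ay": 0, "az": 0},
    {"x": 0, "y": 0, "z": -6, "ax": 0, "ay": 0, "az": 0},
    {"x": -4.9, "y": -3.1, "z": 0, "ax": 0, "ay": 0, "az": 0},
    {"x": -4.9, "y": -3.1, "z": 0, "ax": 0, "ay": 0, "az": 0},
    {"x": -4.9, "y": -3.1, "z": 0, "ax": 0, "ay": 0, "az": 0},
  ],
  fingers=8.54,
)

```text
t: 0.78
tcp_pos: [0.2772, 0.504, 0.3512]
tcp_rot: [-3.141, 0.0, 2.9]
wrist_force: [0.4, 0.0, 0.0]
gripper_width: 0.0856
```

arm_command(
  moves=[
    {"x": -4.9, "y": -3.1, "z": 0, "ax": 0, "ay": 0, "az": 0},
    {"x": -4.9, "y": -3.1, "z": 0, "ax": 0, "ay": 0, "az": 0},
    {"x": -4.9, "y": -3.1, "z": 0, "ax": 0, "ay": 0, "az": 0},
    {"x": -4.9, "y": -3.1, "z": 0, "ax": 0, "ay": 0, "az": 0},
    {"x": -4.9, "y": -3.1, "z": 0, "ax": 0, "ay": 0, "az": 0},
  ],
)

```text
t: 1.4
tcp_pos: [0.4778, 0.2949, 0.3512]
tcp_rot: [3.142, -0.0, 2.9]
wrist_force: [-0.3, 0.7, 0.1]
gripper_width: 0.0852
```

arm_command(
  moves=[
    {"x": -4.9, "y": -3.1, "z": 0, "ax": 0, "ay": 0, "az": 0},
    {"x": 0, "y": 0, "z": 2, "ax": 0, "ay": 0, "az": -0.17},
    {"x": 0, "y": 0, "z": 2, "ax": 0, "ay": 0, "az": -0.17},
    {"x": 0, "y": 0, "z": 2, "ax": 0, "ay": 0, "az": -0.17},
    {"x": 0, "y": 0, "z": 2, "ax": 0, "ay": 0, "az": -0.17},
  ],
)

```text
t: 2.02
tcp_pos: [0.5168, 0.2545, 0.2704]
tcp_rot: [3.142, -0.001, -2.698]
wrist_force: [-0.2, -1.2, 0.4]
gripper_width: 0.0853
```

```bash
cat >> h.py <<'E'
def report(c,base):
    """base: approx box xy"""
    W=cloud(c); z=W[...,2]; d=np.hypot(W[...,0]-base[0],W[...,1]-base[1])
    m=(d<.11)&(z>.0495)&(z<.0615); print('rim',rect(W[m]),np.median(z[m]))
    m=(d<.11)&(z>.0635)&(z<.075); print('proud top',rect(W[m]) if m.sum()>50 else None)
    return W
E
python3 - <<'E'
from h import *
c=cap('wrist'); cv2.imwrite('pics/w1.png',c['pixels']); W=report(c,(.54,.224)); np.savez('w1.npz',**c)
c=cap('top'); cv2.imwrite('pics/t1.png',c['pixels'])
E
```

```text
rim [540.8 225.9 129.  142.3  24. ] 0.05444966940681528
proud top [519.7 252.4  33.7  59.9  25.6]
```

View pics/w1.png

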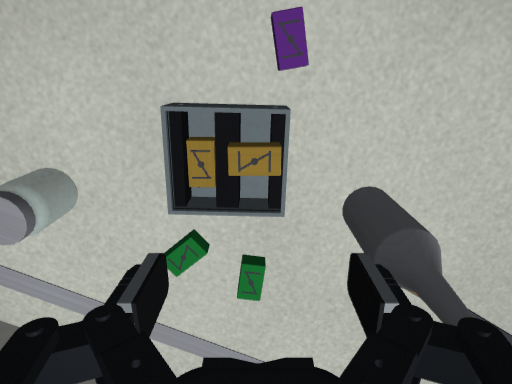

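The wrist view shows the box at (225,160) with the proud block at (255,160) lying across the right channel, and the can clear at (385,225). The fits from both cameras agree to 1.5 mm. Next I'll measure the open fingertips against the TCP.

Run:
```python
from h import *
from scipy.spatial.transform import Rotation as Ro
c=dict(np.load('w1.npz')); W=cloud(c); s=env.observe()
R=Ro.from_euler('xyz',s['tcp_rot']).as_matrix(); T=(W-s['tcp_pos'])@R*1000
for (a,b) in [((240,320),(340,400)),((240,320),(110,170))]:
    P=T[a[0]:a[1],b[0]:b[1]].reshape(-1,3); P=P[(P[:,2]>-70)&(P[:,2]<10)&(abs(P[:,1])<75)]
    print(len(P),np.percentile(P,[1,5,50,95,99],axis=0).round(1))
print(s['tcp_pos'],s['tcp_rot'])
```

```text
2773 [[-11.4  43.3 -58.8]
 [ -8.4  43.5 -52.7]
 [  5.9  44.3 -35.7]
 [ 10.   55.  -17.6]
 [ 10.8  56.8 -14.4]]
2939 [[-12.  -54.9 -59. ]
 [ -8.8 -53.4 -55.9]
 [  5.6 -42.6 -36.7]
 [  9.9 -41.4 -17.8]
 [ 10.5 -41.2 -14.4]]
[0.5155528  0.25376592 0.26896566] [-3.14135971 -0.00470897 -2.7022783 ]
```

```bash
cat >> h.py <<'E'
from scipy.spatial.transform import Rotation as Ro
def delta(p,yaw=None):
    s=env.observe(); R=Ro.from_euler('xyz',s['tcp_rot']).as_matrix()
    print('t',s['t'],'tcp',s['tcp_pos'].round(4),s['tcp_rot'].round(4),'F',s['wrist_force'].round(1),'w',round(s['gripper_width'],4))
    print('shift cm in tool axes',((np.array(p)-s['tcp_pos'])@R*100).round(2))
    if yaw is not None:
        Rt=Ro.from_euler('xyz',[np.pi,0,yaw]).as_matrix(); print('turn',Ro.from_matrix(R.T@Rt).as_rotvec().round(4), 'turn+pi', Ro.from_matrix(R.T@Rt@np.diag([-1,-1,1])).as_rotvec().round(3))
E
python3 -c "
from h import *
delta([.520,.2516,.10],-2.696)"
```

```text
t 2.125 tcp [0.5156 0.2538 0.269 ] [-3.1414 -0.0047 -2.7023] F [-1.1  1.1 -0. ] w 0.0854
shift cm in tool axes [-0.39 -0.38 16.9 ]
turn [-0.0002 -0.0047 -0.0063] turn+pi [-0.007  0.     3.135]
```

arm_command(
  moves=[
    {"x": -0.2, "y": -0.4, "z": 4, "ax": 0, "ay": 0, "az": 0},
    {"x": 0, "y": 0, "z": 5, "ax": 0, "ay": 0, "az": 0},
    {"x": 0, "y": 0, "z": 5, "ax": 0, "ay": 0, "az": 0},
    {"x": 0, "y": 0, "z": 2, "ax": 0, "ay": 0, "az": 0},
    {"x": 0, "y": 0, "z": 0, "ax": 0, "ay": 0, "az": 0},
  ],
)

```text
t: 2.75
tcp_pos: [0.5199, 0.2515, 0.1105]
tcp_rot: [-3.141, -0.002, -2.706]
wrist_force: [-0.1, -0.4, 0.5]
gripper_width: 0.0856
```

```bash
python3 -c "
from h import *
delta([.520,.2516,.054],-2.696)
c=cap('wrist'); cv2.imwrite('pics/w2.png',c['pixels']); W=report(c,(.54,.224))
delta([.520,.2516,.054],-2.696)
"
```

```text
t 2.75 tcp [0.5199 0.2515 0.1105] [-3.1412e+00 -2.5000e-03 -2.7062e+00] F [-0.1 -0.4  0.5] w 0.0856
shift cm in tool axes [-0.03  0.01  5.65]
turn [-0.0004 -0.0025 -0.0102] turn+pi [-4.000e-03  1.000e-03  3.131e+00]
rim [540.8 225.8 129.  142.6  24. ] 0.05439378426635554
proud top [519.9 252.6  34.4  60.   25.5]
t 2.8 tcp [0.5209 0.252  0.1118] [-3.1414e+00  1.0000e-04 -2.7056e+00] F [0.1 0.5 0.3] w 0.0853
shift cm in tool axes [0.1  0.   5.78]
turn [-0.0002  0.0001 -0.0096] turn+pi [0.    0.    3.132]
```

View pics/w2.png

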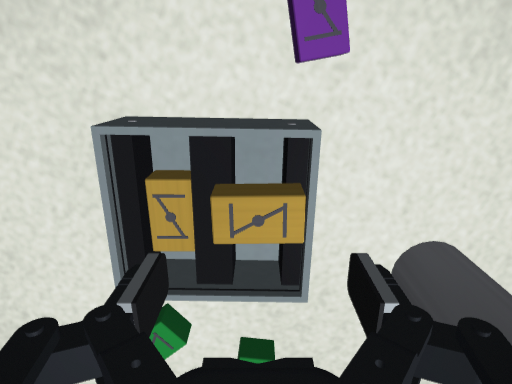

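The wrist view shows the block at (258,213) midway between the pads at (150,270) and (365,270). I'll go down to the block ends, keeping the tips above the rim.

arm_command(
  moves=[
    {"x": 0, "y": 0, "z": 2, "ax": 0, "ay": 0, "az": -0.01},
    {"x": 0, "y": 0, "z": 2, "ax": 0, "ay": 0, "az": 0},
    {"x": 0, "y": 0, "z": 1, "ax": 0, "ay": 0, "az": 0},
    {"x": 0, "y": 0, "z": 0.7, "ax": 0, "ay": 0, "az": 0},
    {"x": 0, "y": 0, "z": 0, "ax": 0, "ay": 0, "az": 0},
  ],
)

```text
t: 3.42
tcp_pos: [0.5208, 0.252, 0.0547]
tcp_rot: [3.142, 0.0, -2.694]
wrist_force: [-0.4, -0.1, 0.1]
gripper_width: 0.0855
```

arm_command(
  moves=[
    {"x": 0, "y": 0, "z": 0, "ax": 0, "ay": 0, "az": 0},
    {"x": 0, "y": 0, "z": 0, "ax": 0, "ay": 0, "az": 0},
    {"x": 0, "y": 0, "z": 0, "ax": 0, "ay": 0, "az": 0},
    {"x": 0, "y": 0, "z": 0, "ax": 0, "ay": 0, "az": 0},
    {"x": 0, "y": 0, "z": 0, "ax": 0, "ay": 0, "az": 0},
  ],
  fingers=6.5,
)

```text
t: 4.05
tcp_pos: [0.5205, 0.2518, 0.0543]
tcp_rot: [-3.142, -0.0, -2.693]
wrist_force: [-0.0, 0.7, 0.2]
gripper_width: 0.0652
```

```bash
python3 -c "
from h import *
delta([.520,.2516,.054],-2.696)
c=cap('wrist'); cv2.imwrite('pics/w3.png',c['pixels'])
"
```

```text
t 4.05 tcp [0.5205 0.2518 0.0543] [-3.1416 -0.     -2.6934] F [-0.   0.7  0.2] w 0.0652
shift cm in tool axes [0.06 0.   0.03]
turn [-0.     -0.      0.0026] turn+pi [ 0.    -0.    -3.139]
```

View pics/w3.png

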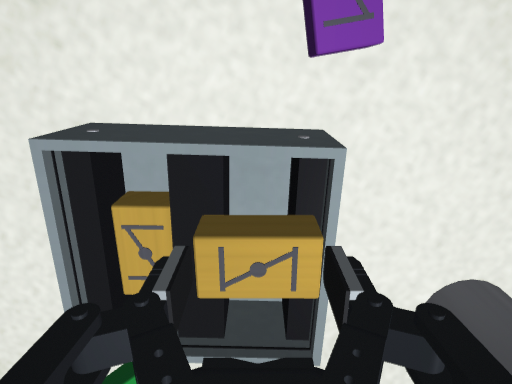

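The block sits at (258,255) between the pads, which are at (172,285) and (345,285), with an even gap on both sides. I'll close on it.

arm_command(
  moves=[
    {"x": 0, "y": 0, "z": 0, "ax": 0, "ay": 0, "az": 0},
    {"x": 0, "y": 0, "z": 0, "ax": 0, "ay": 0, "az": 0},
    {"x": 0, "y": 0, "z": 0, "ax": 0, "ay": 0, "az": 0},
    {"x": 0, "y": 0, "z": 0, "ax": 0, "ay": 0, "az": 0},
    {"x": 0, "y": 0, "z": -0.3, "ax": 0, "ay": 0, "az": 0},
  ],
  fingers=5.0,
)

```text
t: 4.72
tcp_pos: [0.52, 0.2516, 0.057]
tcp_rot: [-3.142, -0.001, -2.693]
wrist_force: [0.1, 0.0, -4.6]
gripper_width: 0.058
```

arm_command(
  moves=[
    {"x": 0, "y": 0, "z": -0.5, "ax": 0, "ay": 0, "az": 0},
    {"x": 0, "y": 0, "z": -1, "ax": 0, "ay": 0, "az": 0},
    {"x": 0, "y": 0, "z": -1.5, "ax": 0, "ay": 0, "az": 0},
    {"x": 0, "y": 0, "z": -1.5, "ax": 0, "ay": 0, "az": 0},
    {"x": 0, "y": 0, "z": 0, "ax": 0, "ay": 0, "az": 0},
  ],
)

```text
t: 5.35
tcp_pos: [0.5218, 0.2524, 0.1042]
tcp_rot: [3.141, 0.003, -2.693]
wrist_force: [-0.6, -0.0, -3.9]
gripper_width: 0.0581
```

```bash
python3 -c "
from h import *
delta([.520,.2516,.054],-2.696)
c=cap('wrist'); cv2.imwrite('pics/w4.png',c['pixels']); np.savez('w4.npz',**c)
"
```

```text
t 5.35 tcp [0.5218 0.2524 0.1042] [ 3.1414  0.0034 -2.6935] F [-0.6 -0.  -3.9] w 0.0581
shift cm in tool axes [0.21 0.   5.02]
turn [0.0002 0.0034 0.0025] turn+pi [-0.005  0.    -3.139]
```

View pics/w4.png

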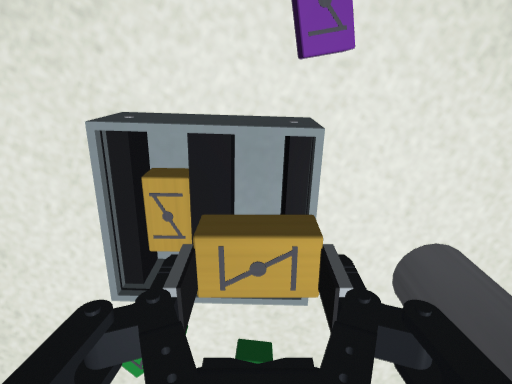

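The block is lifted level (wrist load about 4 N) and its underside is about 12 mm below the TCP. Now I'll turn it a quarter turn over the empty channel.

arm_command(
  moves=[
    {"x": 0, "y": 0, "z": -1.0, "ax": 0, "ay": 0, "az": 0.16},
    {"x": 0, "y": 0, "z": -0.5, "ax": 0, "ay": 0, "az": 0.16},
    {"x": 0, "y": 0, "z": 0, "ax": 0, "ay": 0, "az": 0.16},
    {"x": 0, "y": 0, "z": 0, "ax": 0, "ay": 0, "az": 0.16},
    {"x": 0, "y": 0, "z": 0, "ax": 0, "ay": 0, "az": 0.16},
  ],
)

```text
t: 6.02
tcp_pos: [0.52, 0.2517, 0.1167]
tcp_rot: [-3.141, -0.001, 2.785]
wrist_force: [-1.0, 0.1, -3.8]
gripper_width: 0.0581
```

arm_command(
  moves=[
    {"x": 0, "y": 0, "z": 0, "ax": 0, "ay": 0, "az": 0.16},
    {"x": 0, "y": 0, "z": 0, "ax": 0, "ay": 0, "az": 0.16},
    {"x": 0, "y": 0, "z": 0, "ax": 0, "ay": 0, "az": 0.16},
    {"x": 0, "y": 0, "z": 0, "ax": 0, "ay": 0, "az": 0.16},
    {"x": 0, "y": 0, "z": 0, "ax": 0, "ay": 0, "az": 0.16},
  ],
)

```text
t: 6.65
tcp_pos: [0.5199, 0.2518, 0.1167]
tcp_rot: [-3.14, 0.0, 1.985]
wrist_force: [0.1, -0.2, -4.5]
gripper_width: 0.0586
```

```bash
python3 -c "
from h import *
delta([.5273,.2549,.08],1.9905)
c=cap('wrist'); cv2.imwrite('pics/w5.png',c['pixels']); np.savez('w5.npz',**c); report(c,(.54,.225))
delta([.5273,.2549,.08],1.9905)
c=cap('top'); cv2.imwrite('pics/t5.png',cv2.resize(c['pixels'][130:250,40:220],None,fx=4,fy=4)); np.savez('t5.npz',**c)
W=cloud(c);z=W[...,2]
"
```

```text
t 6.65 tcp [0.5199 0.2518 0.1167] [-3.1405e+00  1.0000e-04  1.9849e+00] F [ 0.1 -0.2 -4.5] w 0.0586
shift cm in tool axes [-0.02  0.8   3.67]
turn [-0.0011  0.0001 -0.0056] turn+pi [0.000e+00 2.000e-03 3.136e+00]
rim [540.5 225.4 128.7 143.6  23.8] 0.05444279899256332
proud top None
t 6.7 tcp [0.5199 0.252  0.1166] [-3.1403e+00  1.0000e-04  1.9792e+00] F [ 0.5  0.7 -3.9] w 0.0576
shift cm in tool axes [-0.03  0.8   3.66]
turn [-0.0012  0.     -0.0113] turn+pi [0.00e+00 2.00e-03 3.13e+00]
```

View pics/w5.png

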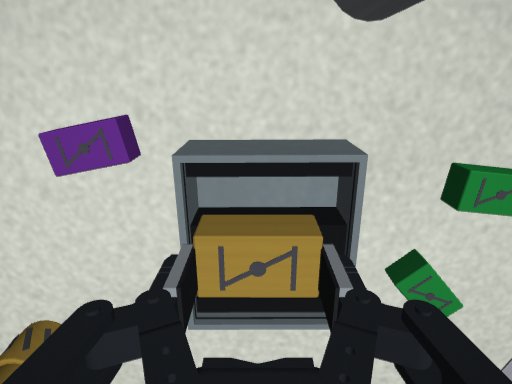

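View pics/t5.png

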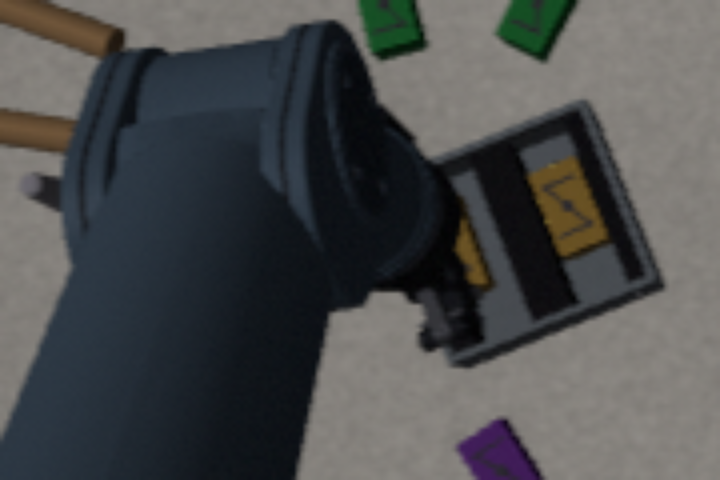

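The top view shows the block lined up with the empty channel at about (470,250). The forearm now hangs over the can, whose spout tip at (35,190) has not moved. I'll check that clearance in the scene camera before lowering.

```bash
python3 -c "
from h import *
c=cap('scene'); np.savez('s5.npz',**c); cv2.imwrite('pics/s5.png',cv2.resize(c['pixels'][40:290,260:500],None,fx=2.4,fy=2.4))
c=dict(np.load('t5.npz'));W=cloud(c)
for u,v in [(70,190),(100,190),(130,190),(70,160),(110,160),(140,185),(100,220)]: print(u,v,W[v,u].round(3))
print(env.observe()['joints'].round(2))
"
```

```text
70 190 [0.471 0.251 0.56 ]
100 190 [0.473 0.215 0.551]
130 190 [0.484 0.201 0.464]
70 160 [0.522 0.28  0.502]
110 160 [0.521 0.216 0.517]
140 185 [0.507 0.217 0.35 ]
100 220 [0.432 0.2   0.584]
[-0.9   0.61  0.5   1.84 -0.4   0.79  0.24]
```

View pics/s5.png

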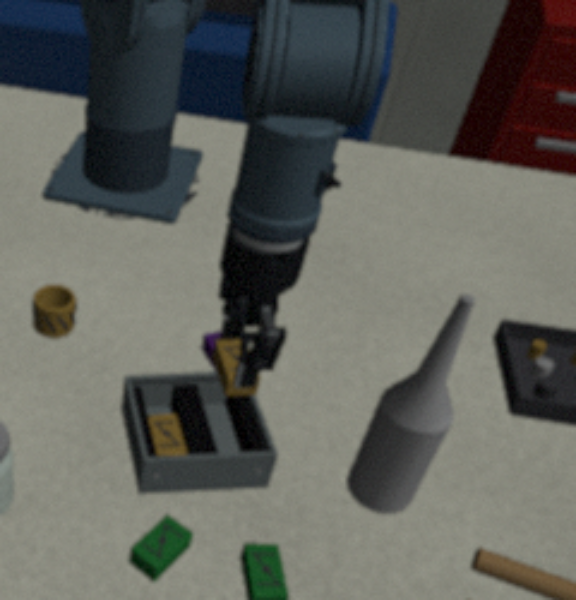

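The scene view confirms the arm is well clear of the can (about (405,440) in the crop). Next I'll check the held block against the box in the same wrist camera.

```bash
cat >> h.py <<'E'
def held(c,zlo,zhi,box=(.5408,.2257),yaw=np.radians(24.0)):
    hsv=cv2.cvtColor(c['pixels'],cv2.COLOR_BGR2HSV); W=cloud(c)
    m=(hsv[...,0]>8)&(hsv[...,0]<28)&(hsv[...,1]>110)&(W[...,2]>zlo)&(W[...,2]<zhi)
    r=rect(W[m]); d=r[:2]/1000-np.array(box); b=np.array([[np.cos(yaw),np.sin(yaw)],[-np.sin(yaw),np.cos(yaw)]])@d
    print('held rect',r,'z',np.median(W[m][:,2]).round(4),'in box mm',(b*1000).round(1))
E
python3 -c "
from h import *
c=dict(np.load('w5.npz')); held(c,.125,.14)
W=cloud(c); print(W[270,215:310:20,2],W[240:300:10,258,2])
"
```

```text
held rect [519.8 253.6  60.1  34.9  23.8] z 0.1284 in box mm [-7.8 34. ]
[0.12846623 0.12852652 0.12926055 0.12819002 0.12806371] [0.12839837 0.12781753 0.12816748 0.12881002 0.12823438 0.12885467]
```

arm_command(
  moves=[
    {"x": -0.08, "y": 0.4, "z": 0, "ax": 0, "ay": 0, "az": -0.007},
    {"x": 0, "y": 0.4, "z": 1, "ax": 0, "ay": 0, "az": 0},
    {"x": 0, "y": 0, "z": 2, "ax": 0, "ay": 0, "az": 0},
    {"x": 0, "y": 0, "z": 1.3, "ax": 0, "ay": 0, "az": 0},
    {"x": 0, "y": 0, "z": 0, "ax": 0, "ay": 0, "az": 0},
  ],
)

```text
t: 7.42
tcp_pos: [0.5268, 0.2537, 0.0725]
tcp_rot: [-3.138, 0.0, 1.997]
wrist_force: [-0.3, -0.8, -4.3]
gripper_width: 0.0583
```

```bash
python3 -c "
from h import *
c=cap('wrist'); cv2.imwrite('pics/w6.png',c['pixels'][100:360,130:400]); np.savez('w6.npz',**c); report(c,(.54,.225))
held(c,.078,.1)
delta([.5273,.2549,.018],1.9905)
b=c['pixels'][120:360,140:400]; cv2.imwrite('pics/w6.png',cv2.resize(b,None,fx=2.5,fy=2.5))
"
```

```text
rim [539.4 228.  129.  138.1  23.9] 0.05451012999664193
proud top [519.6 270.4  59.1   1.7  24.5]
held rect [526.7 255.3  60.   35.3  24.2] z 0.0841 in box mm [-0.8 32.8]
t 7.475 tcp [0.5276 0.2539 0.0735] [-3.1400e+00  3.0000e-04  1.9967e+00] F [ 0.1  0.1 -2.9] w 0.0584
shift cm in tool axes [0.1  0.02 5.55]
turn [-0.0016  0.0003  0.0062] turn+pi [-1.000e-03 -3.000e-03 -3.135e+00]
```

View pics/w6.png

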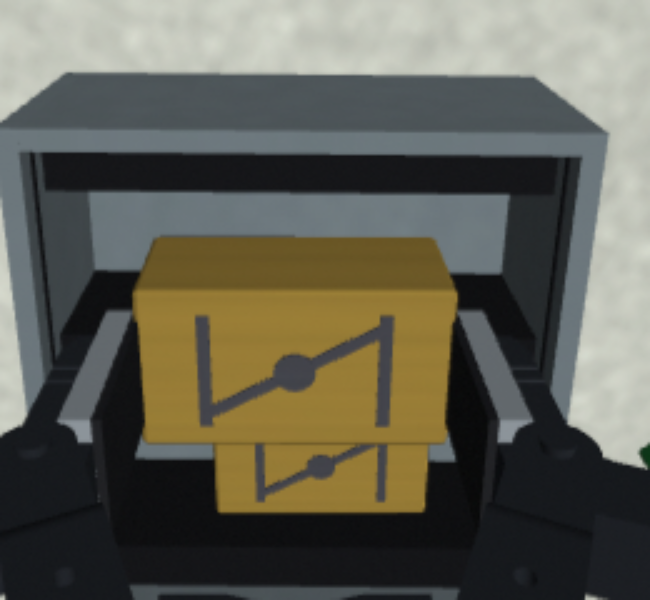

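The held block is at box (-0.8, 32.8) mm with its yaw within 0.3°. The picture shows it at (295,365) centred over the strip of channel. I'll lower it slowly, watching the force.

arm_command(
  moves=[
    {"x": 0.04, "y": 0, "z": 0.5, "ax": 0, "ay": 0, "az": 0.004},
    {"x": 0, "y": 0, "z": 0.7, "ax": 0, "ay": 0, "az": 0},
    {"x": 0, "y": 0, "z": 0.5, "ax": 0, "ay": 0, "az": 0},
    {"x": 0, "y": 0, "z": 0.5, "ax": 0, "ay": 0, "az": 0},
    {"x": 0, "y": 0, "z": 0.4, "ax": 0, "ay": 0, "az": 0},
  ],
)

```text
t: 8.1
tcp_pos: [0.5279, 0.2547, 0.048]
tcp_rot: [-3.141, 0.0, 1.993]
wrist_force: [0.3, -0.4, -3.8]
gripper_width: 0.0581
```

arm_command(
  moves=[
    {"x": 0, "y": 0, "z": 0.5, "ax": 0, "ay": 0, "az": 0},
    {"x": 0, "y": 0, "z": 0.6, "ax": 0, "ay": 0, "az": 0},
    {"x": 0, "y": 0, "z": 0.6, "ax": 0, "ay": 0, "az": 0},
    {"x": 0, "y": 0, "z": 0.4, "ax": 0, "ay": 0, "az": 0},
    {"x": 0, "y": 0, "z": 0.3, "ax": 0, "ay": 0, "az": 0},
  ],
)

```text
t: 8.72
tcp_pos: [0.528, 0.2547, 0.024]
tcp_rot: [-3.141, 0.0, 1.993]
wrist_force: [-0.7, -0.2, -2.9]
gripper_width: 0.0582
```

arm_command(
  moves=[
    {"x": 0, "y": 0, "z": 0.2, "ax": 0, "ay": 0, "az": 0},
    {"x": 0, "y": 0, "z": 0.15, "ax": 0, "ay": 0, "az": 0},
    {"x": 0, "y": 0, "z": 0.1, "ax": 0, "ay": 0, "az": 0},
    {"x": 0, "y": 0, "z": 0.1, "ax": 0, "ay": 0, "az": 0},
    {"x": 0, "y": 0, "z": 0, "ax": 0, "ay": 0, "az": 0},
  ],
)

```text
t: 9.35
tcp_pos: [0.5281, 0.2548, 0.019]
tcp_rot: [3.141, -0.0, 1.993]
wrist_force: [0.0, 0.2, -1.2]
gripper_width: 0.0578
```

arm_command(
  moves=[
    {"x": 0, "y": 0, "z": 0.05, "ax": 0, "ay": 0, "az": 0},
    {"x": 0, "y": 0, "z": 0.05, "ax": 0, "ay": 0, "az": 0},
    {"x": 0, "y": 0, "z": 0, "ax": 0, "ay": 0, "az": 0},
    {"x": 0, "y": 0, "z": 0, "ax": 0, "ay": 0, "az": 0},
    {"x": 0, "y": 0, "z": 0, "ax": 0, "ay": 0, "az": 0},
  ],
)

```text
t: 9.98
tcp_pos: [0.5281, 0.2548, 0.0189]
tcp_rot: [3.141, -0.001, 1.993]
wrist_force: [-3.3, -1.4, 8.9]
gripper_width: 0.0579
```

The force reversed to +9 N at TCP z 0.019, where the block should meet the floor, so it is down. I'll release with a small opening.

arm_command(
  moves=[
    {"x": 0, "y": 0, "z": 0, "ax": 0, "ay": 0, "az": 0},
    {"x": 0, "y": 0, "z": 0, "ax": 0, "ay": 0, "az": 0},
    {"x": 0, "y": 0, "z": 0, "ax": 0, "ay": 0, "az": 0},
    {"x": 0, "y": 0, "z": 0, "ax": 0, "ay": 0, "az": 0},
    {"x": 0, "y": 0, "z": 0, "ax": 0, "ay": 0, "az": 0},
  ],
  fingers=6.8,
)

```text
t: 10.6
tcp_pos: [0.528, 0.2547, 0.0178]
tcp_rot: [3.142, 0.0, 1.993]
wrist_force: [-0.0, -0.5, 0.1]
gripper_width: 0.0679
```

arm_command(
  moves=[
    {"x": 0, "y": 0, "z": -1, "ax": 0, "ay": 0, "az": 0},
    {"x": 0, "y": 0, "z": -2, "ax": 0, "ay": 0, "az": 0},
    {"x": 0, "y": 0, "z": -4, "ax": 0, "ay": 0, "az": 0},
    {"x": 0, "y": 0, "z": -5, "ax": 0, "ay": 0, "az": 0},
    {"x": 0, "y": 0, "z": -5, "ax": 0, "ay": 0, "az": 0},
  ],
)

```text
t: 11.22
tcp_pos: [0.5281, 0.2546, 0.1909]
tcp_rot: [3.14, -0.0, 1.992]
wrist_force: [0.2, -0.0, -1.2]
gripper_width: 0.0679
```

```bash
python3 -c "
from h import *
c=cap('wrist'); cv2.imwrite('pics/w7.png',c['pixels']); np.savez('w7.npz',**c); W=report(c,(.54,.225))
hsv=cv2.cvtColor(c['pixels'],cv2.COLOR_BGR2HSV)
m=((hsv[...,0]>8)&(hsv[...,0]<28)&(hsv[...,1]>110)&(np.hypot(W[...,0]-.54,W[...,1]-.225)<.09)).astype(np.uint8)
n,l,s,ce=cv2.connectedComponentsWithStats(m)
for i in range(1,n):
    if s[i,4]>60: print(ce[i],np.median(W[l==i],0),rect(W[(l==i)&(W[...,2]>.026)]))
delta([.5273,.2549,.018],1.9905)
"
```

```text
rim [540.4 225.6 128.4 142.6  24. ] 0.05451864990614982
proud top None
[257.58751394 168.32998885] [0.52727147 0.25727525 0.03070138] [527.1 257.8  59.3  36.5  24.3]
[263.00938628 230.52129964] [0.56018675 0.19800996 0.03073357] [560.  199.7  59.8  38.9  22.8]
t 11.275 tcp [0.5318 0.2557 0.1974] [ 3.1308e+00 -1.5000e-03  1.9915e+00] F [3.5 1.1 3.9] w 0.0677
shift cm in tool axes [ 0.09 -0.64 17.93]
turn [ 0.0108 -0.0015  0.001 ] turn+pi [ 2.000e-03  1.700e-02 -3.141e+00]
```

View pics/w7.png

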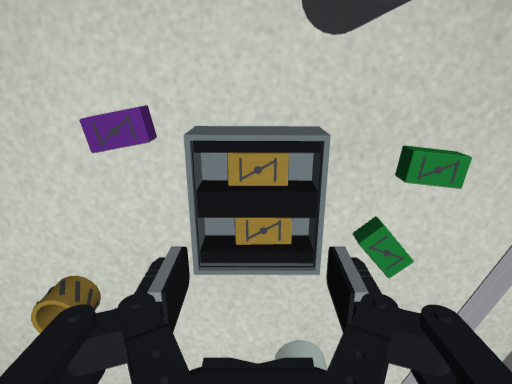

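Both blocks' tops read the same (0.0307): the moved one at (258,168) and the seated one at (263,230). Both lie lengthwise in the picture. Off to the lid.

arm_command(
  moves=[
    {"x": -5.3, "y": -2.4, "z": 0, "ax": 0, "ay": 0, "az": 0},
    {"x": -5.3, "y": -2.4, "z": 0, "ax": 0, "ay": 0, "az": 0},
    {"x": -5.3, "y": -2.4, "z": 0, "ax": 0, "ay": 0, "az": 0},
    {"x": -5.3, "y": -2.4, "z": 0, "ax": 0, "ay": 0, "az": 0},
    {"x": -5.3, "y": -2.4, "z": 0, "ax": 0, "ay": 0, "az": 0},
  ],
)

```text
t: 11.9
tcp_pos: [0.5272, -0.038, 0.1891]
tcp_rot: [3.14, 0.0, 1.993]
wrist_force: [1.4, 0.3, -0.1]
gripper_width: 0.068
```

arm_command(
  moves=[
    {"x": -5.3, "y": -2.4, "z": 0, "ax": 0, "ay": 0, "az": 0},
    {"x": -5.3, "y": -2.4, "z": 0, "ax": 0, "ay": 0, "az": 0},
    {"x": -4.8, "y": -2.4, "z": 0, "ax": 0, "ay": 0, "az": 0.13},
    {"x": 0, "y": 0, "z": 0, "ax": 0, "ay": 0, "az": 0.13},
    {"x": 0, "y": 0, "z": 0, "ax": 0, "ay": 0, "az": 0.13},
  ],
)

```text
t: 12.52
tcp_pos: [0.5243, -0.2073, 0.189]
tcp_rot: [3.14, 0.0, 1.596]
wrist_force: [1.3, 0.9, 0.4]
gripper_width: 0.0682
```

```bash
cat >> h.py <<'E'
def lid(c,ctr=(.523,-.212),z0=0):
    W=cloud(c); z=W[...,2]; d=np.hypot(W[...,0]-ctr[0],W[...,1]-ctr[1])
    m=(d<.1)&(z>z0+.008)&(z<z0+.02); print('plate',rect(W[m]),np.median(z[m]))
    m=(d<.05)&(z>z0+.034)&(z<z0+.046); print('handle',rect(W[m]),np.median(z[m]))
E
python3 -c "
from h import *
c=cap('wrist'); cv2.imwrite('pics/w8.png',c['pixels']); np.savez('w8.npz',**c); lid(c)
delta([.523,-.2115,.026],1.592)
"
```

```text
plate [ 523.1 -210.5  130.3  144.2    1.1] 0.012758703922846712
handle [ 523.2 -209.8   15.8   69.3    1. ] 0.04060649984769446
t 12.575 tcp [ 0.5245 -0.2066  0.1888] [ 3.1404e+00 -1.0000e-04  1.5925e+00] F [-0.1 -0.1  1.2] w 0.0683
shift cm in tool axes [-0.48 -0.18 16.28]
turn [ 0.0012 -0.0001  0.0005] turn+pi [ 0.000e+00  2.000e-03 -3.141e+00]
```

View pics/w8.png

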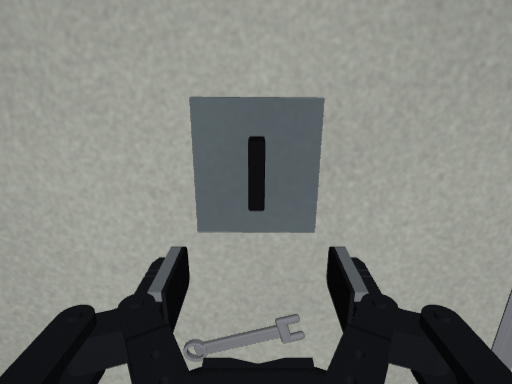

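arm_command(
  moves=[
    {"x": -0.5, "y": -0.15, "z": 4, "ax": 0, "ay": 0, "az": 0.003},
    {"x": 0, "y": 0, "z": 5, "ax": 0, "ay": 0, "az": 0},
    {"x": 0, "y": 0, "z": 3, "ax": 0, "ay": 0, "az": 0},
    {"x": 0, "y": 0, "z": 0, "ax": 0, "ay": 0, "az": 0},
    {"x": 0, "y": 0, "z": 0, "ax": 0, "ay": 0, "az": 0},
  ],
  fingers=4.0,
)

```text
t: 13.2
tcp_pos: [0.5242, -0.2117, 0.0695]
tcp_rot: [3.139, 0.001, 1.601]
wrist_force: [0.3, -0.1, -0.6]
gripper_width: 0.0399
```

```bash
python3 -c "
from h import *
c=cap('wrist'); cv2.imwrite('pics/w9.png',c['pixels']); lid(c)
delta([.523,-.2115,.019],1.588)
"
```

```text
plate [ 523.2 -210.4  130.3  144.6    1.2] 0.012712283209758618
handle [ 523.3 -209.7   15.8   69.9    0.9] 0.04059643502086388
t 13.25 tcp [ 0.5244 -0.2117  0.0697] [3.1387e+00 1.0000e-03 1.6004e+00] F [-0.3 -0.6 -0.4] w 0.0406
shift cm in tool axes [ 0.03 -0.15  5.07]
turn [0.0029 0.001  0.0124] turn+pi [-1.000e-03  4.000e-03 -3.129e+00]
```

View pics/w9.png

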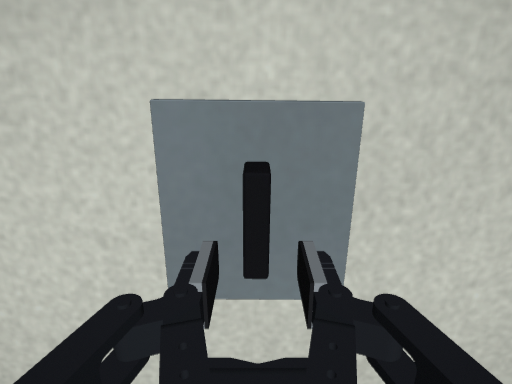

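The handle at (257,220) is centred between the pads at (208,270) and (306,270). I'll go down and grip.

arm_command(
  moves=[
    {"x": 0, "y": -0.1, "z": 2, "ax": 0, "ay": 0, "az": 0.012},
    {"x": 0, "y": 0, "z": 2, "ax": 0, "ay": 0, "az": 0},
    {"x": 0, "y": 0, "z": 0.6, "ax": 0, "ay": 0, "az": 0},
    {"x": 0, "y": 0, "z": 0.4, "ax": 0, "ay": 0, "az": 0},
    {"x": 0, "y": 0, "z": 0, "ax": 0, "ay": 0, "az": 0},
  ],
)

```text
t: 13.88
tcp_pos: [0.5221, -0.2113, 0.0177]
tcp_rot: [-3.142, 0.0, 1.588]
wrist_force: [0.2, -0.1, -0.6]
gripper_width: 0.04
```

arm_command(
  moves=[
    {"x": 0, "y": 0, "z": 0, "ax": 0, "ay": 0, "az": 0},
    {"x": 0, "y": 0, "z": 0, "ax": 0, "ay": 0, "az": 0},
    {"x": 0, "y": 0, "z": 0, "ax": 0, "ay": 0, "az": 0},
    {"x": 0, "y": 0, "z": 0, "ax": 0, "ay": 0, "az": 0},
    {"x": 0, "y": 0, "z": 0, "ax": 0, "ay": 0, "az": 0},
  ],
  fingers=0.8,
)

```text
t: 14.5
tcp_pos: [0.5227, -0.2115, 0.0184]
tcp_rot: [3.14, 0.0, 1.588]
wrist_force: [0.1, -0.0, 6.2]
gripper_width: 0.0149
```

```bash
python3 -c "
from h import *
delta([.523,-.2115,.019],1.588)
"
```

```text
t 14.5 tcp [ 0.5227 -0.2115  0.0184] [3.1404e+00 3.0000e-04 1.5878e+00] F [ 0.1 -0.   6.2] w 0.0149
shift cm in tool axes [-0.01  0.03 -0.06]
turn [ 0.0012  0.0003 -0.0002] turn+pi [ 1.000e-03 -2.000e-03  3.141e+00]
```

arm_command(
  moves=[
    {"x": 0, "y": 0, "z": -1, "ax": 0, "ay": 0, "az": 0},
    {"x": 0, "y": 0, "z": -3, "ax": 0, "ay": 0, "az": 0},
    {"x": 0, "y": 0, "z": -5, "ax": 0, "ay": 0, "az": 0},
    {"x": 0, "y": 0, "z": -5, "ax": 0, "ay": 0, "az": 0},
    {"x": 0, "y": 0, "z": -3, "ax": 0, "ay": 0, "az": 0},
  ],
)

```text
t: 15.12
tcp_pos: [0.5223, -0.2115, 0.1903]
tcp_rot: [3.14, 0.0, 1.587]
wrist_force: [0.2, 0.3, -2.7]
gripper_width: 0.0149
```

```bash
python3 -c "
from h import *
s=env.observe(); print(s['tcp_pos'],s['tcp_rot'],s['gripper_width'],s['wrist_force'])
c=cap('wrist'); cv2.imwrite('pics/w10.png',c['pixels']); lid(c,(.523,-.21),s['tcp_pos'][2]-.0195)
W=cloud(c); T=(W-s['tcp_pos'])@Ro.from_euler('xyz',s['tcp_rot']).as_matrix()*1000
m=(T[...,2]>2)&(T[...,2]<14)&(abs(T[...,0])<80)&(abs(T[...,1])<75)
P=T[m]; A=np.c_[P[:,:2],np.ones(len(P))]; print('plane',np.linalg.lstsq(A,P[:,2],rcond=None)[0],len(P))
delta([.523,-.2115,.019],1.588)
"
```

```text
[ 0.52228242 -0.21147406  0.19026922] [3.13980135e+00 4.22370527e-04 1.58739069e+00] 0.014949069132535532 [ 0.24574178  0.29026839 -2.72702973]
plate [ 522.1 -210.3  130.7  144.1    1. ] 0.18449847909203226
handle [ 520.4 -209.2   69.5   40.1   72.2] 0.21238987932752995
plane [1.89284266e-03 1.54229303e-03 5.72402893e+00] 42447
t 15.175 tcp [ 0.5238 -0.2124  0.1932] [3.1357e+00 1.4000e-03 1.5870e+00] F [ 1.5 -1.2 -0.5] w 0.0146
shift cm in tool axes [ 0.11 -0.18 17.42]
turn [ 0.0059  0.0014 -0.001 ] turn+pi [ 2.000e-03 -9.000e-03  3.141e+00]
```

View pics/w10.png

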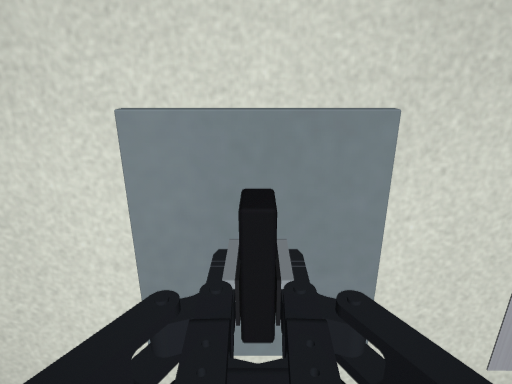

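The lid is held level, within 2 mrad of the tool and centred on the TCP. Carry it over the box.

arm_command(
  moves=[
    {"x": 3.0, "y": 0.3, "z": 0, "ax": 0, "ay": 0, "az": 0},
    {"x": 5.5, "y": 0.3, "z": 0, "ax": 0, "ay": 0, "az": 0},
    {"x": 5.5, "y": 0.3, "z": 0, "ax": 0, "ay": 0, "az": 0},
    {"x": 5.5, "y": 0.3, "z": 0, "ax": 0, "ay": 0, "az": 0},
    {"x": 5.5, "y": 0.3, "z": 0, "ax": 0, "ay": 0, "az": 0},
  ],
)

```text
t: 15.8
tcp_pos: [0.532, 0.0408, 0.1874]
tcp_rot: [-3.141, 0.0, 1.588]
wrist_force: [1.7, -0.6, -2.9]
gripper_width: 0.0152
```

arm_command(
  moves=[
    {"x": 5.5, "y": 0.3, "z": 0, "ax": 0, "ay": 0, "az": 0},
    {"x": 5.5, "y": 0.3, "z": 0, "ax": 0, "ay": 0, "az": 0},
    {"x": 4.5, "y": 0.3, "z": 0, "ax": 0, "ay": 0, "az": 0},
    {"x": 2.5, "y": 0.1, "z": 0, "ax": 0, "ay": 0, "az": 0},
    {"x": 0, "y": 0, "z": 0, "ax": 0, "ay": 0, "az": -0.13},
  ],
)

```text
t: 16.42
tcp_pos: [0.5384, 0.2223, 0.1867]
tcp_rot: [-3.14, -0.0, 1.726]
wrist_force: [0.2, -0.6, -1.4]
gripper_width: 0.0147
```

arm_command(
  moves=[
    {"x": 0, "y": 0, "z": 0, "ax": 0, "ay": 0, "az": -0.13},
    {"x": 0, "y": 0, "z": 0, "ax": 0, "ay": 0, "az": -0.14},
    {"x": 0, "y": 0, "z": 0, "ax": 0, "ay": 0, "az": 0},
    {"x": 0, "y": 0, "z": 0, "ax": 0, "ay": 0, "az": 0},
    {"x": 0, "y": 0, "z": 0, "ax": 0, "ay": 0, "az": 0},
  ],
)

```text
t: 17.05
tcp_pos: [0.5396, 0.2191, 0.1876]
tcp_rot: [-3.141, 0.0, 1.986]
wrist_force: [-0.5, 0.1, -3.3]
gripper_width: 0.0152
```

```bash
python3 -c "
from h import *
delta([.5407,.2245,.09],1.990)
s=env.observe()
c=cap('wrist'); cv2.imwrite('pics/w11.png',c['pixels']); lid(c,(.54,.225),s['tcp_pos'][2]-.0195)
delta([.5407,.2245,.09],1.990)
"
```

```text
t 17.05 tcp [0.5396 0.2191 0.1876] [-3.1412e+00  2.0000e-04  1.9864e+00] F [-0.5  0.1 -3.3] w 0.0152
shift cm in tool axes [0.45 0.32 9.76]
turn [-0.0004  0.0002 -0.0036] turn+pi [0.000e+00 1.000e-03 3.138e+00]
plate [539.4 220.  130.3 144.3  23.8] 0.1818012664851619
handle [537.5 220.7  40.1  69.8   5.7] 0.20966270321830502
t 17.1 tcp [0.5397 0.2191 0.1877] [-3.1414e+00  2.0000e-04  1.9867e+00] F [ 0.9  0.1 -2.8] w 0.0147
shift cm in tool axes [0.45 0.31 9.77]
turn [-0.0002  0.0002 -0.0033] turn+pi [0.    0.    3.138]
```

View pics/w11.png

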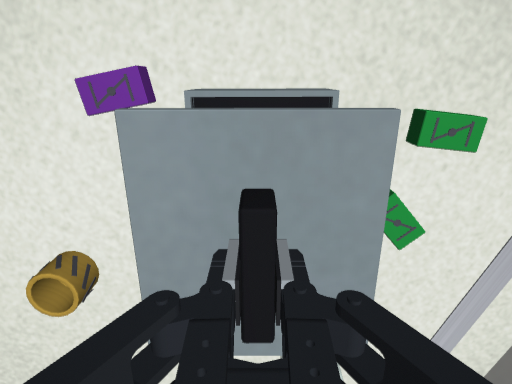

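arm_command(
  moves=[
    {"x": 0.45, "y": 0.3, "z": 2, "ax": 0, "ay": 0, "az": -0.003},
    {"x": 0, "y": 0, "z": 3, "ax": 0, "ay": 0, "az": 0},
    {"x": 0, "y": 0, "z": 3, "ax": 0, "ay": 0, "az": 0},
    {"x": 0, "y": 0, "z": 1.6, "ax": 0, "ay": 0, "az": 0},
    {"x": 0, "y": 0, "z": 0, "ax": 0, "ay": 0, "az": 0},
  ],
)

```text
t: 17.73
tcp_pos: [0.5398, 0.2242, 0.0903]
tcp_rot: [-3.139, 0.0, 1.991]
wrist_force: [-0.7, -0.6, -2.7]
gripper_width: 0.0147
```

```bash
python3 -c "
from h import *
delta([.5407,.2245,.0684],1.990)
s=env.observe()
c=cap('wrist'); np.savez('w12.npz',**c); cv2.imwrite('pics/w12.png',c['pixels']); lid(c,(.54,.225),s['tcp_pos'][2]-.0195)
c=cap('scene'); cv2.imwrite('pics/s12.png',cv2.resize(c['pixels'][100:270,280:450],None,fx=3.5,fy=3.5))
c=cap('top'); cv2.imwrite('pics/t12.png',cv2.resize(c['pixels'][130:250,60:240],None,fx=4,fy=4)); np.savez('t12.npz',**c)
"
```

```text
t 17.725 tcp [0.5398 0.2242 0.0903] [-3.1389e+00  3.0000e-04  1.9908e+00] F [-0.7 -0.6 -2.7] w 0.0147
shift cm in tool axes [-0.01  0.1   2.19]
turn [-0.0027  0.0003  0.0008] turn+pi [-0.    -0.004 -3.141]
plate [539.8 225.1 130.4 144.5  24.1] 0.08452982682241159
handle [540.9 227.1  40.3  69.8  42.8] 0.11238899452530862
```

View pics/w12.png

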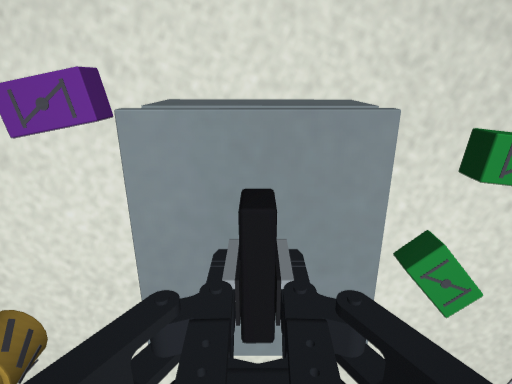

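View pics/s12.png

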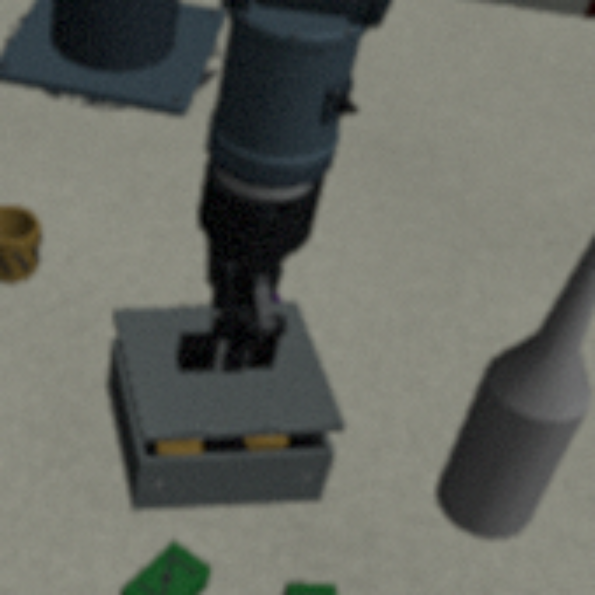

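View pics/t12.png

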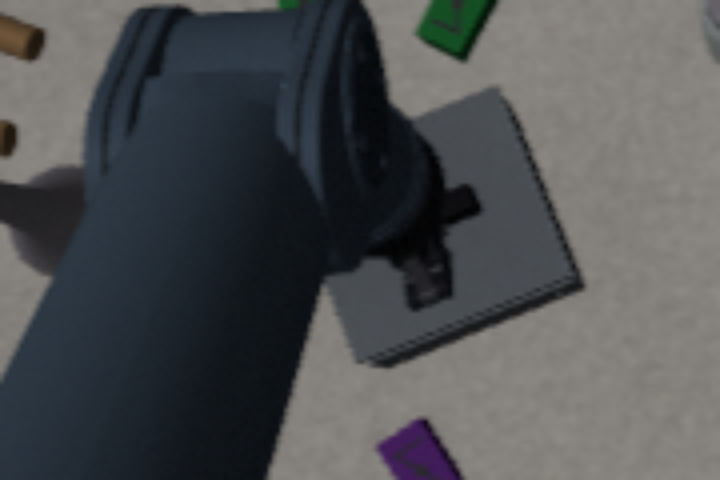

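Both measures, the wrist-camera lid-to-box comparison and the arm's own pose, call for +1 mm along tool y. The pictures show the lid hovering square over the box. Lower it slowly.

arm_command(
  moves=[
    {"x": 0, "y": 0.1, "z": 0.3, "ax": 0, "ay": 0, "az": 0},
    {"x": 0, "y": 0, "z": 0.4, "ax": 0, "ay": 0, "az": 0},
    {"x": 0, "y": 0, "z": 0.4, "ax": 0, "ay": 0, "az": 0},
    {"x": 0, "y": 0, "z": 0.3, "ax": 0, "ay": 0, "az": 0},
    {"x": 0, "y": 0, "z": 0.2, "ax": 0, "ay": 0, "az": 0},
  ],
)

```text
t: 18.5
tcp_pos: [0.5415, 0.2248, 0.0755]
tcp_rot: [-3.141, 0.0, 1.991]
wrist_force: [0.5, 0.7, -3.1]
gripper_width: 0.0152
```

arm_command(
  moves=[
    {"x": 0, "y": -0.04, "z": 0.2, "ax": 0, "ay": 0, "az": 0},
    {"x": 0, "y": 0, "z": 0.15, "ax": 0, "ay": 0, "az": 0},
    {"x": 0, "y": 0, "z": 0.15, "ax": 0, "ay": 0, "az": 0},
    {"x": 0, "y": 0, "z": 0.1, "ax": 0, "ay": 0, "az": 0},
    {"x": 0, "y": 0, "z": 0, "ax": 0, "ay": 0, "az": 0},
  ],
)

```text
t: 19.12
tcp_pos: [0.5412, 0.2247, 0.0697]
tcp_rot: [-3.142, 0.0, 1.991]
wrist_force: [0.3, -0.2, -2.2]
gripper_width: 0.0147
```

Plug is in the mouth with no resistance. Last millimetres.

arm_command(
  moves=[
    {"x": 0, "y": 0, "z": 0.05, "ax": 0, "ay": 0, "az": 0},
    {"x": 0, "y": 0, "z": 0.05, "ax": 0, "ay": 0, "az": 0},
    {"x": 0, "y": 0, "z": 0.05, "ax": 0, "ay": 0, "az": 0},
    {"x": 0, "y": 0, "z": 0.05, "ax": 0, "ay": 0, "az": 0},
    {"x": 0, "y": 0, "z": 0, "ax": 0, "ay": 0, "az": 0},
  ],
)

```text
t: 19.75
tcp_pos: [0.5413, 0.2248, 0.0685]
tcp_rot: [3.142, -0.0, 1.991]
wrist_force: [-3.3, -0.3, 5.8]
gripper_width: 0.0146
```

Contact came at TCP 0.0685, against 0.0684 expected for home. Release and withdraw.

arm_command(
  moves=[
    {"x": 0, "y": 0, "z": 0, "ax": 0, "ay": 0, "az": 0},
    {"x": 0, "y": 0, "z": 0, "ax": 0, "ay": 0, "az": 0},
    {"x": 0, "y": 0, "z": 0, "ax": 0, "ay": 0, "az": 0},
    {"x": 0, "y": 0, "z": 0, "ax": 0, "ay": 0, "az": 0},
    {"x": 0, "y": 0, "z": 0, "ax": 0, "ay": 0, "az": 0},
  ],
  fingers=4.0,
)

```text
t: 20.38
tcp_pos: [0.5413, 0.2247, 0.0678]
tcp_rot: [3.142, 0.0, 1.991]
wrist_force: [-1.1, 0.4, 0.4]
gripper_width: 0.0404
```

arm_command(
  moves=[
    {"x": 0, "y": 0, "z": -1, "ax": 0, "ay": 0, "az": 0},
    {"x": 0, "y": 0, "z": -3, "ax": 0, "ay": 0, "az": 0},
    {"x": 0, "y": 0, "z": -5, "ax": 0, "ay": 0, "az": 0},
    {"x": 0, "y": 0, "z": -5, "ax": 0, "ay": 0, "az": 0},
    {"x": 0, "y": 0, "z": -5, "ax": 0, "ay": 0, "az": 0},
  ],
)

```text
t: 21.0
tcp_pos: [0.5412, 0.2245, 0.2602]
tcp_rot: [3.141, -0.0, 1.99]
wrist_force: [0.8, 1.4, -0.4]
gripper_width: 0.0401
```

arm_command(
  moves=[
    {"x": -5, "y": 0, "z": 0, "ax": 0, "ay": 0, "az": 0},
    {"x": -6, "y": 0, "z": 0, "ax": 0, "ay": 0, "az": 0},
    {"x": -6, "y": 0, "z": 0, "ax": 0, "ay": 0, "az": 0},
    {"x": -3, "y": 0, "z": 0, "ax": 0, "ay": 0, "az": 0},
    {"x": 0, "y": 0, "z": 0, "ax": 0, "ay": 0, "az": 0},
  ],
)

```text
t: 21.62
tcp_pos: [0.6233, 0.0383, 0.2587]
tcp_rot: [3.141, 0.002, 1.985]
wrist_force: [-1.2, 0.4, 1.0]
gripper_width: 0.0394
```

```bash
python3 -c "
from h import *
s=env.observe(); print(s['t'],s['tcp_pos'])
c=cap('top'); np.savez('t13.npz',**c); cv2.imwrite('pics/t13.png',c['pixels'])
cv2.imwrite('pics/t13c.png',cv2.resize(c['pixels'][130:250,110:240],None,fx=4.5,fy=4.5))
W=cloud(c); z=W[...,2]; d=np.hypot(W[...,0]-.5407,W[...,1]-.2245)
m=(d<.1)&(z>.059)&(z<.071); P=W[m]; print('plate',rect(P),np.median(z[m]))
A=np.c_[P[:,:2]-[.54,.224],np.ones(len(P))]; k=np.linalg.lstsq(A,P[:,2],rcond=None)[0]; print('plane',k)
m=(d<.05)&(z>.085)&(z<.1); print('handle',rect(W[m]),np.median(z[m]))
c=cap('scene'); cv2.imwrite('pics/s13.png',cv2.resize(c['pixels'][100:280,200:470],None,fx=2.8,fy=2.8))
"
```

```text
21.625 [0.62334984 0.03829377 0.25866337]
plate [549.7 284.1  70.5 137.5  73.7] 0.06384527626452699
plane [-0.0022658  -0.0086912   0.06427389]
handle [529.9 252.1  11.8  18.   79.7] 0.09138371574588007
```

View pics/t13.png

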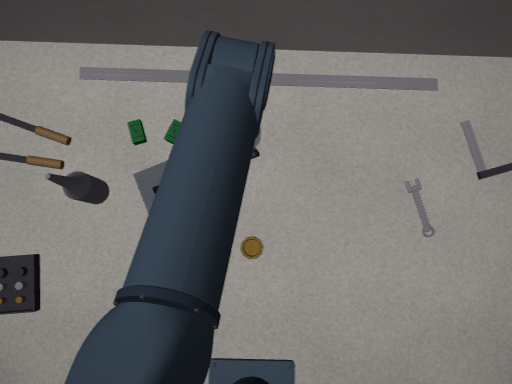

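View pics/s13.png

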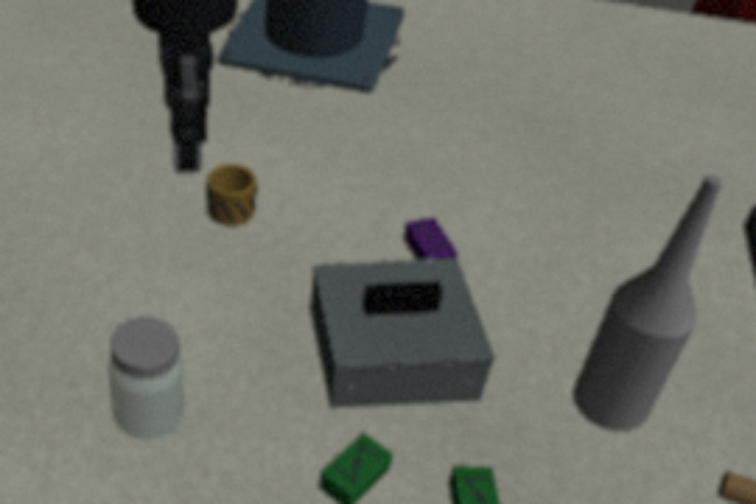

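The scene view shows the lid seated on the box with its edges flush, and the can, jar and bushing in place. The arm hides the lid from the top camera, so I'll move aside and measure it.

arm_command(
  moves=[
    {"x": -4, "y": -3, "z": 0, "ax": 0, "ay": 0, "az": 0},
    {"x": -5, "y": -3, "z": 0, "ax": 0, "ay": 0, "az": 0},
    {"x": -5, "y": -3, "z": 0, "ax": 0, "ay": 0, "az": 0},
    {"x": -5, "y": -3, "z": 0, "ax": 0, "ay": 0, "az": 0},
    {"x": -3, "y": 0, "z": 0, "ax": 0, "ay": 0, "az": 0},
  ],
)

```text
t: 22.35
tcp_pos: [0.6016, -0.21, 0.2586]
tcp_rot: [-3.141, 0.0, 1.988]
wrist_force: [0.9, 0.4, 0.4]
gripper_width: 0.0396
```

```bash
python3 -c "
from h import *
s=env.observe(); print(s['t'],s['tcp_pos'],s['joints'].round(2))
c=cap('top'); np.savez('t14.npz',**c); cv2.imwrite('pics/t14.png',c['pixels'])
W=cloud(c); z=W[...,2]; d=np.hypot(W[...,0]-.5407,W[...,1]-.2245)
m=(d<.1)&(z>.059)&(z<.071); P=W[m]; print('plate',rect(P),np.median(z[m]))
A=np.c_[P[:,:2]-[.54,.224],np.ones(len(P))]; print('plane',np.linalg.lstsq(A,P[:,2],rcond=None)[0])
m=(d<.05)&(z>.085)&(z<.1); print('handle',rect(W[m]),np.median(z[m]))
def near(u0,v0,r):
    m=np.zeros(z.shape,bool); m[v0-r:v0+r,u0-r:u0+r]=1; return m
m=near(85,187,28)&(z>.11)&(z<.14); print('can ring',rect(W[m]))
m=near(248,130,20)&(z>.08)&(z<.12); print('jar',rect(W[m]))
"
```

```text
22.35 [ 0.60161178 -0.21004713  0.25857428] [-0.19  0.56  0.68  1.58 -0.38  1.14  0.99]
plate [541.4 224.7 130.9 144.3  24. ] 0.06394821631582324
plane [-0.00073975 -0.00042455  0.06393367]
handle [541.3 224.5  16.7  69.9  24.5] 0.09157332527794684
can ring [529.8 424.   61.2  67.4  83.4]
jar [690.7  27.4  58.9  55.2   1.1]
```

View pics/t14.png

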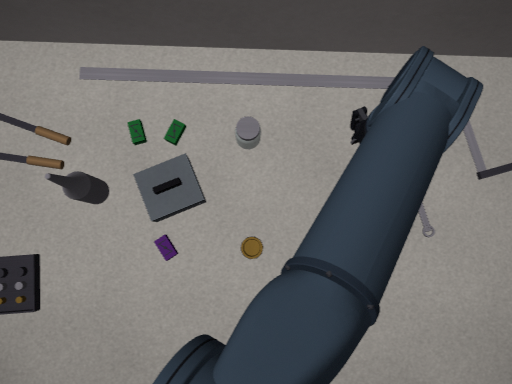

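The lid at (170,187) is home. Its plate top reads 0.0639 (0.064 expected), it is 0.85 mm off the box centre in the same camera, its yaw is 24.0° against 24.1°, and its tilt is under 1 mrad. The can and jar have not moved. Handing in.

```bash
python3 -c "
from h import *
print(env.hand_in())"
```

```text
the job is handed in; nothing more can be done
None
```

I bedded the crosswise block lengthwise in the empty channel and set the lid on the box, then handed the job in at about 22 s. No verdict came back.

**Block:** I gripped it by its ends above the rim, turned it a quarter turn and lowered it until the floor pushed back with about 9 N. After release its top was at the same height as the other block's (30.7 mm in the wrist camera), with its yaw within 0.3° of the box.

**Lid:** it went in without resistance and touched down at tool height 68.5 mm, where I expected 68.4. The final top-camera check, made before I handed in:

| Check | Measured | Expected |
|---|---|---|
| Plate top height | 63.9 mm | 64 mm |
| Offset from box centre | about 0.9 mm | within 4.5 mm |
| Yaw | 24.0° | 24.1° (box) |
| Tilt | under 1 mrad | under 25 mrad |

**Bystanders:** the can and jar measured where they started, within 0.5 mm. The bushing looked in place in the pictures. At the end the arm hid most of the spanner from the top camera, though it never worked near it. The robot was clear of everything at hand-in.

**Disagreements between readings:**
- The wrist camera read about 1.4 mm off the top camera in y, and about 1.5 mm low in height. I allowed for both.
- Its fit of the already-seated block after the placing gave yaw 22.8° against the box's 24.0°. That fit came out too wide (39 mm for a 34 mm block), so I did not trust it.

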